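Slide the expression pedal under the knob guard

TASK

Fit the little expression pedal into its place on the pedalboard: gently rock its treadle fully toe-down, then slide the pedal along the deck, toe first, under the fixed guard bar, feeling that it clears and never letting it jam against the bar, and press it gently but firmly up against the rear rail, wherever that is set. It should end square on, flat on the deck and midway between the two small pedals, treadle still down; leave the other pedals and the things on the desk where they are.

Things in the scene. Friction and masses are not known exactly. Their poses are not given: they have to be found in the camera images.
- board: Pedalboard fixed on the desk: flat grey deck in an aluminium frame, 320 (x) x 430 (y) mm, deck top 30 mm above the desk. Origin under its centre, on the desk; x points from the front edge to the rear, y left, z up. Behind the bar an upright rear rail, 28 mm high, is clamped across the deck in slots: its front face is square to x, somewhere between x = 110 and 126 mm. Find it by feel.
- guard: Knob guard: a fixed round steel tube, 16 mm thick, across the board (along y) on two legs at y = +-190 mm. Origin on the deck straight below the middle of the tube, at board x = +80 mm. The tube's underside is 43.5 mm and its top 59.5 mm above the deck; the height limit. The pedal's place is square under its middle, midway between the small pedals. Light touches only (6 N).
- pedal: Mini expression pedal, loose, about 0.6 kg, on the deck in front of the bar. Dark base 140 (x) x 66 (y) mm, sides and end faces upright 3 to 22 mm above the deck, on rubber feet; slides with about 2 to 5 N and can be taken by its sides near the heel or pushed at its heel face. Origin mid-underside; x points from heel to toe (towards the rail), z up. A 56 mm wide treadle rocks on top.
- treadle (a joint): Treadle angle (rad): 0 level, +0.18 fully toe-down (rigid stop), -0.18 toe-up. Stiff axle 34 mm above the deck at mid-length (0.2 N m, 3.5 N at the toe): stays where left. Plate 136 mm long, top 46 mm above the deck when level; fully toe-down the toe is 34, the heel 58 mm high and it clears the bar by 2 mm or more at home; below +0.1 it may jam under the bar, toe-up it runs into it.
- treadle_toe (a point): Point on the treadle's rubber top, in the middle of its width, 58 mm from the axle towards the toe (10 mm from the toe edge): the place to press. It moves with the treadle.
- pedal_toe (a point): Centre of the base's toe end face, 70 mm from the pedal's origin, 12 mm above its underside; this face meets the rail: press it there with 5 to 10 N more than the sliding takes; the rail stands 20 N.
- pedal_heel (a point): Centre of the base's heel end face, 70 mm from the pedal's origin, 12 mm above its underside.
- mini_left: Small aluminium effect pedal with two black knobs, 93 x 40 mm, 43 mm high over the knobs, loose, standing in front of the rear rail, 62 mm (its near side) to the left of the pedal's place. Origin under its centre, x as the board. Not to be moved.
- mini_right: Small aluminium effect pedal with one larger black knob, 93 x 40 mm, 43 mm high, loose, standing in front of the rear rail, 62 mm (its near side) to the right of the pedal's place. Origin under its centre. Not to be moved.
- stomp_a: Aluminium effect pedal with two black knobs, 112 x 60 mm, 44 mm high, loose on the deck. Origin under its centre. Not to be moved.
- stomp_b: Grey effect pedal with three white knobs, 112 x 60 mm, 44 mm high, loose on the deck. Origin under its centre. Not to be moved.
- stomp_c: Dark effect pedal with one aluminium knob and a small glass display, 112 x 60 mm, 44 mm high, loose on the deck. Origin under its centre. Not to be moved.
- mug: White ceramic mug, 80 mm across, 92 mm high, on the desk beside the board. Origin under its centre. Not to be moved.
- screwdriver: Screwdriver lying on the desk beside the board. Not to be moved.
- slide: Brass guitar slide, a tube 27 mm across and 60 mm high standing on the desk. Origin under its centre. Not to be moved.
- deck: The board's grey deck plate, 308 x 418 mm, part of the board; same origin and axes as the board, its top 30 mm above the origin. It stands a press of up to 35 N.
Mind the look-alikes: they are no part of the job. What is shaped like the pedal but green, turquoise or yellow is not meant.

How it is judged (in metres and radians):
On the way, in this order (a step that is already met when the one before it is completed fails the run):
1. the treadle is rocked down to its toe-down stop while the pedal is still in front of the guard bar (value of joint treadle above 0.16 rad and x of pedal_toe in the frame of guard below -0.005 m), for 0.2 s.
2. the pedal, slid under the bar, is pressed firmly up against the rear rail (at least 2 N) (contact force between pedal and rail_c0 above 2 N and x of pedal_toe in the frame of guard above 0.02 m), for 0.2 s.
At the end, for the whole second after the job is handed in: The pedal stands at rest flat on the deck under the bar and let go, its toe end within 3 mm of the rear rail, within 10 mm of straight behind the middle of the guard bar, square to the board within 4 degrees, the treadle within 0.03 rad of its toe-down stop (x of rail_c0 in the frame of pedal between 0.069 and 0.075 m and y of pedal_toe in the frame of guard between -0.01 and 0.01 m and angle between the x axis of pedal and the x axis of board, either way round below 0.07 rad and angle between pedal's own z axis and vertical below 0.04 rad and value of joint treadle above 0.15 rad and linear speed of pedal below 0.01 m/s); the robot touches nothing.
It fails at once if the guard bar is loaded with more than 6 N (contact force between guard and anything else above 6 N).
It fails at once if the pedal is rammed against the rear rail with more than 20 N (contact force between pedal and rail_c0 above 20 N).
It fails at once if the pedal is pressed down on the deck with more than 35 N (contact force between pedal and deck above 35 N).
It fails at once if another pedal or a thing on the desk is shifted by more than 8 mm (distance of any of mini_left, mini_right, stomp_a, stomp_b, stomp_c, mug, screwdriver, slide from where it was at the start of the episode above 0.008 m).
It also fails if it takes over 72 s, if anything falls off the work surface, if the arm or the gripper's body presses on something with over 40 N, if the wrist force passes 120 N, or if a joint passes its speed limit or range.

ROBOT

A 6-joint arm with a two-finger parallel gripper is mounted at the origin on the work surface. World frame = base frame: x ahead of the robot, y to its left, z up, the work surface at z = 0. Lengths are in m, angles in degrees, forces in N, time in s.
With the tool pointing down it reaches from about 0.4 to 0.825 m from the base axis. Payload 7 kg.
Tool frame: the origin (TCP) lies at the very end of the fingers, on their centre line; the grasp point (between the pads) lies hold_point_z behind it (hold_point_z is the distance from the TCP to the grasp point, in m); z points along the fingers, y is the direction in which the jaws open and shut (so a half turn about z gives the same grasp; the last joint's range is limited). The gripper opens to 88 mm and grips with 3 to 60 N. Pads are 19 mm wide; open, the fingers measure 130 mm over their backs; the gripper's body (78 mm by 193 mm) begins 47 mm behind the grasp point.
Start: joints at [84.288, 20.546, 0.682, 0, -70.136, -16.507], TCP at [0.255, 0.625, 0.227] pointing down, gripper open.
Joint ranges: [-176.03, 176.03], [-82.01, 121.73], [-58.28, 71.71], [-173.87, 95.51], [-174.79, -0.11], [-173.66, 173.66]. Speed limits (degrees/s): [136.94, 136.94, 172.46, 180, 180, 180].

INTERFACE

Orientations are given as [roll, pitch, yaw] about the fixed x, y, z axes, in that order (R = Rz(yaw) Ry(pitch) Rx(roll)).
In Python, from plant import get_obs, snapshot, close_job, hold_point_z gives the robot as it stands. The module is installed in compiled form; this text tells all that it offers.
- The arm moves only by the tool jog_arm, never from a script. Its argument "commands" is a list of rows, each a list of 4 numbers: the shift along the world's x, y, z in mm, then the turn about the world's z in degrees. In form: [[x, y, z, turn], ...]. A call has exactly 10 rows; each row shifts and turns the commanded pose from where the row before left it; what a row does not reach is not made up. A row lasts 1/12 s, in which the tool goes at most 41.7 mm and 7.16 degrees, less where a joint would pass 70% of its speed; a pose out of reach is approached as far as the arm can. A call is refused whole if a number of a shift passes 41.7 or a number of a turn 7.16, either way. A call with a gripper value outside its range is refused whole. "fingers" is the finger opening in mm, from 0 to 87.6, set as the call begins (left out, the last holds). The fingers move at their own pace and stop on an object; the grip force is fixed at half the most. Time passes only in rows, so rows that do not move let the fingers close, or fill a call up. It gives the time, the measured TCP pose, the force and the opening at its end, in the units of the state.
- get_obs(): the state, without advancing time (a new reading comes with each control period).
- snapshot(name): name is "scene" or "top" or "wrist"; returns a dict with "image" (384x512x3 uint8, red, green, blue), "fov_y" (degrees; the focal length in pixels is half the picture's height over the tangent of half this angle, whatever the lens; pixels are square), "cx", "cy" (the principal point, pixels), "rvec" (rotation vector, rad) and "tvec" (3), from world to camera coordinates, as OpenCV has them; the wrist camera has in their place "mount" (4x4, takes a point from camera to tool coordinates, whose origin is the TCP and whose axes are the flange's). Camera axes: x right, y down, z forward; pixel columns grow to the right and rows downward; lengths in m; the calibration is good to about 2 mm. A picture is of the moment at which its call begins: read the wrist's pose just before it. There is no depth.
- close_job(): hands the job in, once; it reports no verdict.
The state is a dict: "clock": time; "joint_pos": joint angles; "qvel": joint speeds; "tau": joint torques, N m; "tool_pos": TCP position; "orientation": TCP orientation; "force": force on the tool from outside, world axes, zero at the start; "moment": the same for the moment, N m; "opening": finger opening in m.
Only numpy, scipy, OpenCV 4.12 (cv2) and the standard library are available. Lean on these libraries where they do the work, as an engineer would, in place of code of your own. Each camera call takes 0.05 s, during which the arm holds its last target.

## Working session

There is one attempt and no reset: what is moved stays moved. The work goes in short steps, Python scripts to look and compute and a tool call to move; the robot and the scene stay as the last step left them, time stands still between calls to the robot, and variables do not carry over. Pictures are saved under pics/ and viewed, and the job is handed in when it is done.

Besides the shell and the picture viewer there is one more tool, called by a JSON object that holds its "op" and its "data", one argument or row to a line. jog_arm: Moves the arm, as the interface text tells. Its arguments: {"type":"object","properties":{"commands":{"type":"array","items":{"type":"array","items":{"type":"number"}}},"fingers":{"type":"number"}},"required":["commands"]}

```bash
mkdir -p pics
cat > h.py <<'E'
import numpy as np, cv2
from plant import *
def K(s):
    h=s["image"].shape[0]; f=h/2/np.tan(np.radians(s["fov_y"])/2)
    return np.array([[f,0,s["cx"]],[0,f,s["cy"]],[0,0,1]])
def save(s,n): cv2.imwrite("pics/"+n+".png",s["image"][:,:,::-1])
def pose(s):
    R=cv2.Rodrigues(np.array(s["rvec"],float))[0]; return R,np.array(s["tvec"],float).ravel()
def ray(s,u,v,z):
    R,t=pose(s); d=R.T@np.linalg.inv(K(s))@np.array([u,v,1.]); o=-R.T@t
    return o+d*(z-o[2])/d[2]
def proj(s,P):
    R,t=pose(s); p=K(s)@(R@np.array(P,float)+t); return p[:2]/p[2]
E
python3 - <<'E'
from h import *
import pickle
print(get_obs(),hold_point_z)
S={}
for n in("scene","top","wrist"):
    s=snapshot(n); save(s,n+"0"); S[n]=s; print(n,{k:v for k,v in s.items() if k!="image"})
pickle.dump(S,open("s0.pkl","wb"))
E
```

```text
{'clock': 0.0, 'joint_pos': array([ 8.42867135e+01,  2.05909367e+01,  6.34793514e-01, -1.88064710e-02,
       -7.01339777e+01, -1.65054833e+01]), 'qvel': array([ 0.00343595,  0.10188475,  0.00066939,  0.0071123 , -0.08493421,
       -0.08569358]), 'tau': array([-4.30179380e-04, -5.82731795e+01,  2.93040276e+01,  6.99705765e+00,
        6.80319834e-03, -1.55247690e-04]), 'tool_pos': array([0.25511295, 0.62443072, 0.22564017]), 'orientation': array([ 1.79908570e+02, -8.65547607e-03, -2.22251676e+01]), 'force': array([-0.58389418,  0.13023476, -0.42641339]), 'moment': array([ 0.0010189 , -0.07089688, -0.05046475]), 'opening': 0.08780980209345386} 0.0188
scene {'fov_y': 54.70879529564177, 'cx': 252.35843657576405, 'cy': 191.09030789451768, 'rvec': array([ 2.20657074,  0.95411093, -0.37957853]), 'tvec': array([-0.34247253, -0.21341322,  1.57023729])}
top {'fov_y': 46.16255606634219, 'cx': 252.94938054125436, 'cy': 192.91418963024975, 'rvec': array([ 2.14415697, -2.17345581,  0.10707774]), 'tvec': array([-0.0038385 ,  0.50522199,  1.37902145])}
wrist {'fov_y': 60.26993137816049, 'cx': 252.11944567725573, 'cy': 187.17827594043422, 'mount': array([[-1.73146903e-05, -9.57738665e-01, -2.87639791e-01,
         7.83799959e-02],
       [ 9.99999820e-01,  1.55919737e-04, -5.79353249e-04,
         1.19662842e-03],
       [ 5.99717728e-04, -2.87639749e-01,  9.57738490e-01,
        -1.58634565e-01],
       [ 0.00000000e+00,  0.00000000e+00,  0.00000000e+00,
         1.00000000e+00]])}
```

View pics/scene0.png

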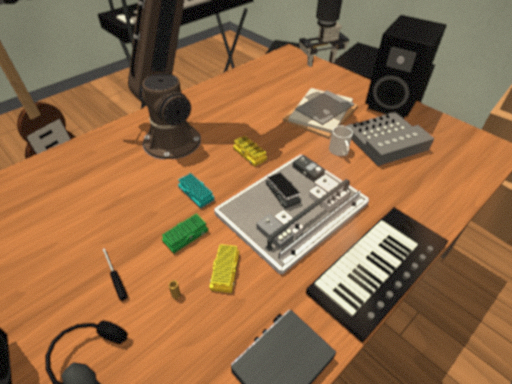

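View pics/top0.png

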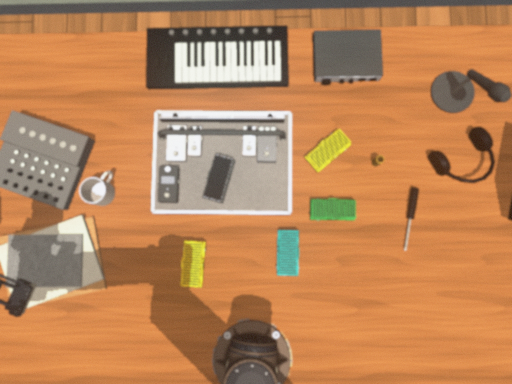

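View pics/wrist0.png

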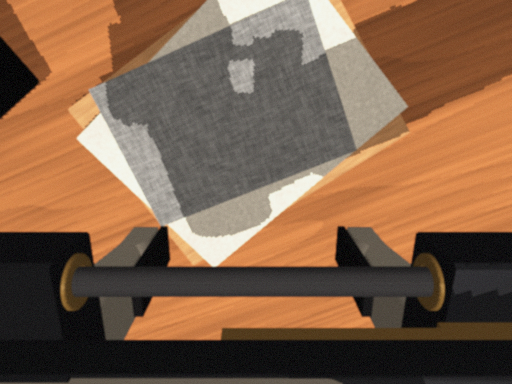

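Top view: board spans about (152–292, 110–213), the bar is at v≈131, and the dark pedal is at (219,177), tilted. I'll enlarge the crop to measure it.

Run:
```python
from h import *
import pickle
S=pickle.load(open("s0.pkl","rb")); s=S["top"]
im=s["image"][100:225,140:305,::-1]; cv2.imwrite("pics/topcrop.png",cv2.resize(im,None,fx=4.7,fy=4.7,interpolation=cv2.INTER_CUBIC))
for uv in [(152,110),(292,110),(152,213),(292,213)]: print(uv,ray(s,*uv,0.03))
# dark mask
g=cv2.cvtColor(s["image"],cv2.COLOR_RGB2GRAY)
im=S["scene"]["image"][145:275,205:375,::-1]; cv2.imwrite("pics/scenecrop.png",cv2.resize(im,None,fx=4.6,fy=4.6,interpolation=cv2.INTER_CUBIC))
```

```text
(152, 110) [0.77582242 0.30814165 0.03      ]
(292, 110) [ 0.76839567 -0.13831166  0.03      ]
(152, 213) [0.44649916 0.30420725 0.03      ]
(292, 213) [ 0.44053421 -0.13094974  0.03      ]
```

View pics/topcrop.png

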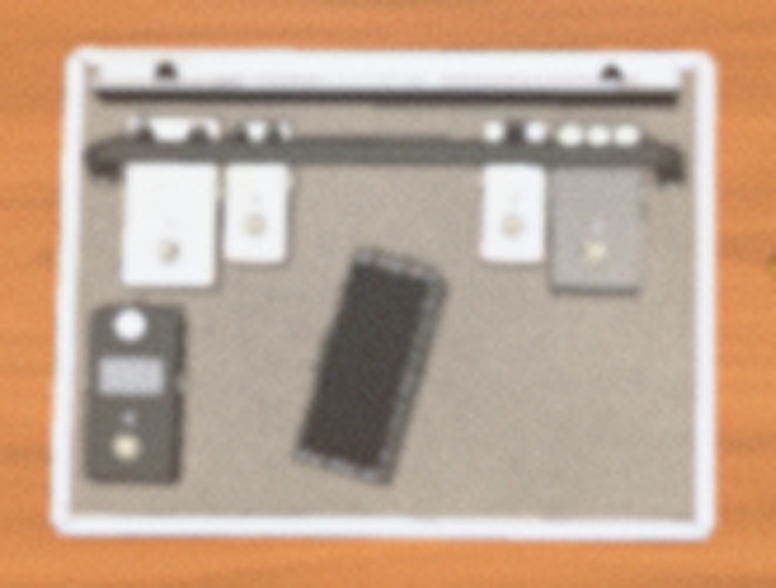

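View pics/scenecrop.png

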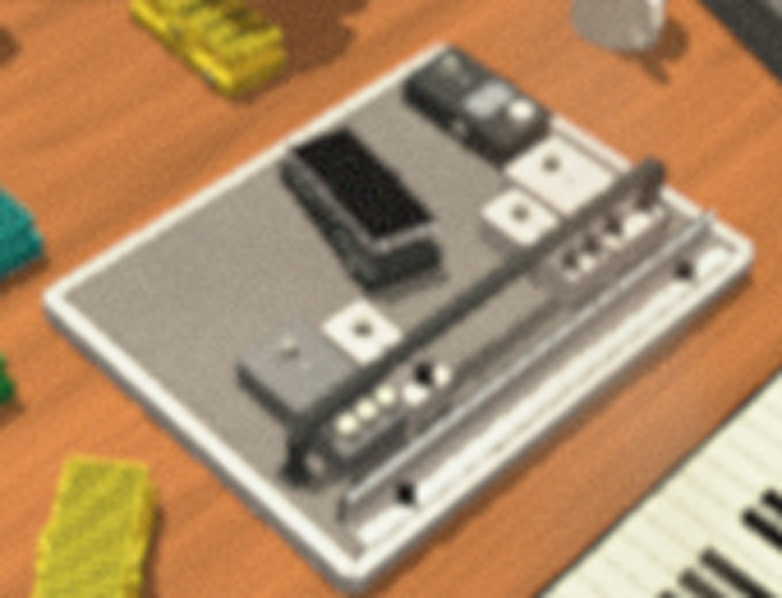

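Pedal is toe-up with the toe pointing away from the robot and about 15° of yaw. The board is almost axis-aligned, centred near (0.608, 0.086). Next I move the wrist camera over it.

{"op": "jog_arm", "data": {
  "commands": [
    [13,-27,5,1.1],
    [13,-27,5,1.1],
    [13,-27,5,1.1],
    [13,-27,5,1.1],
    [13,-27,5,1.1],
    [13,-27,5,1.1],
    [13,-27,5,1.1],
    [13,-27,5,1.1],
    [13,-27,5,1.1],
    [13,-27,5,1.1]
  ],
  "fingers": 0
}}

```text
clock: 0.98
tool_pos: [0.3855, 0.3533, 0.2767]
orientation: [180.0, 0.0, -11.2]
force: [0.3, -0.7, -0.3]
opening: 0.0263
```

{"op": "jog_arm", "data": {
  "commands": [
    [13,-27,5,1.1],
    [13,-27,5,1.1],
    [13,-27,5,1.1],
    [13,-27,5,1.1],
    [13,-27,5,1.1],
    [13,-27,5,1.1],
    [13,-27,5,1.1],
    [13,-27,5,1.1],
    [13,-27,5,1.1],
    [0,0,0,1.1]
  ]
}}

```text
clock: 1.82
tool_pos: [0.5037, 0.1084, 0.3223]
orientation: [180.0, -0.1, -0.3]
force: [-0.5, 0.8, -0.9]
opening: 0.0006
```

{"op": "jog_arm", "data": {
  "commands": [
    [0,0,0,0],
    [0,0,0,0],
    [0,0,0,0],
    [0,0,0,0],
    [0,0,0,0],
    [0,0,0,0],
    [0,0,0,0],
    [0,0,0,0],
    [0,0,0,0],
    [0,0,0,0]
  ]
}}

```text
clock: 2.65
tool_pos: [0.5022, 0.1119, 0.3216]
orientation: [-180.0, -0.0, -0.2]
force: [0.2, -0.1, -0.9]
opening: 0.0001
```

```bash
cat >> h.py <<'E'
from scipy.spatial.transform import Rotation as Rn
def wsnap():
    o=get_obs(); s=snapshot("wrist")
    T=np.eye(4); T[:3,:3]=Rn.from_euler("xyz",o["orientation"],degrees=True).as_matrix(); T[:3,3]=o["tool_pos"]
    M=np.linalg.inv(T@s["mount"]); s["rvec"]=cv2.Rodrigues(M[:3,:3])[0]; s["tvec"]=M[:3,3]; s["o"]=o
    return s
E
python3 - <<'E'
from h import *
import pickle
s=wsnap(); save(s,"w1"); pickle.dump(s,open("w1.pkl","wb")); print(s["o"])
cv2.imwrite("pics/w1b.png",cv2.resize(s["image"][:,:,::-1],None,fx=1.56,fy=1.56,interpolation=cv2.INTER_CUBIC))
E
```

```text
{'clock': 2.65, 'joint_pos': array([ 3.44480749e+01,  2.36822640e+00, -1.01254648e+01, -7.86379739e-05,
       -7.75062491e+01,  5.53388284e+01]), 'qvel': array([-0.13682956,  0.03535901, -0.02969575, -0.01212289,  0.04831622,
        0.03029488]), 'tau': array([ 5.67924825e-02, -3.39307094e+01,  3.05199230e+01,  7.19733641e+00,
        8.59983824e-02, -1.20533634e-03]), 'tool_pos': array([0.50224289, 0.11192627, 0.32155335]), 'orientation': array([-1.79999903e+02, -5.41358829e-06, -2.13113693e-01]), 'force': array([ 0.18974395, -0.0826661 , -0.94375961]), 'moment': array([-0.06428489, -0.07952867, -0.0137933 ]), 'opening': 0.00011910778328149546}
```

View pics/w1b.png

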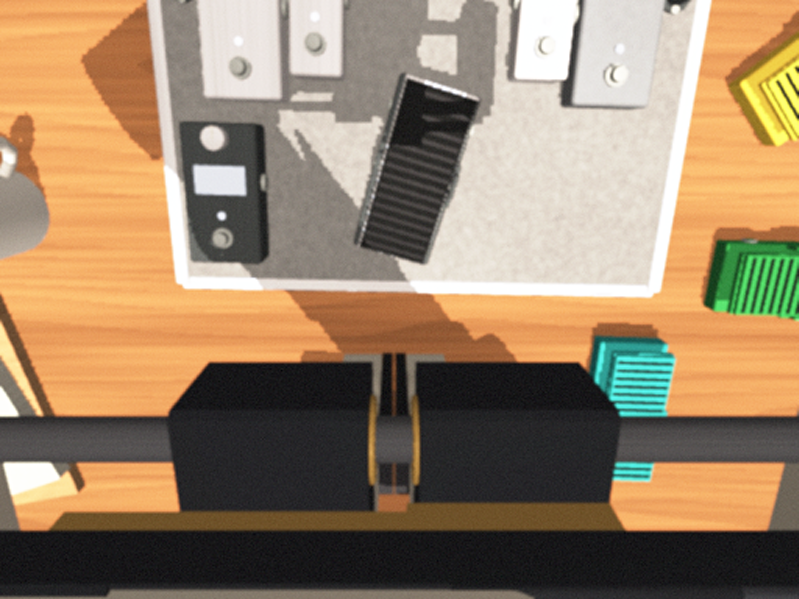

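Pedal visible with toe edge at about (405–478, 75–100) in the enlarged picture, but the bar is out of view. I move 100 mm forward.

{"op": "jog_arm", "data": {
  "commands": [
    [20,-4,5,0],
    [20,-4,5,0],
    [20,-4,5,0],
    [20,-4,5,0],
    [20,-4,5,0],
    [10,0,5,0],
    [0,0,0,0.2],
    [0,0,0,0],
    [0,0,0,0],
    [0,0,0,0]
  ]
}}

```text
clock: 3.53
tool_pos: [0.6116, 0.0919, 0.3515]
orientation: [-180.0, 0.0, -0.0]
force: [-0.1, -0.0, 0.2]
opening: 0.0006
```

Run:
```python
from h import *
import pickle
s=wsnap(); save(s,"w2"); pickle.dump(s,open("w2.pkl","wb")); print(s["o"]["tool_pos"])
cv2.imwrite("pics/w2b.png",cv2.resize(s["image"][:,:,::-1],None,fx=1.56,fy=1.56,interpolation=cv2.INTER_CUBIC))
```

```text
[0.61156274 0.09190205 0.35154982]
```

View pics/w2b.png

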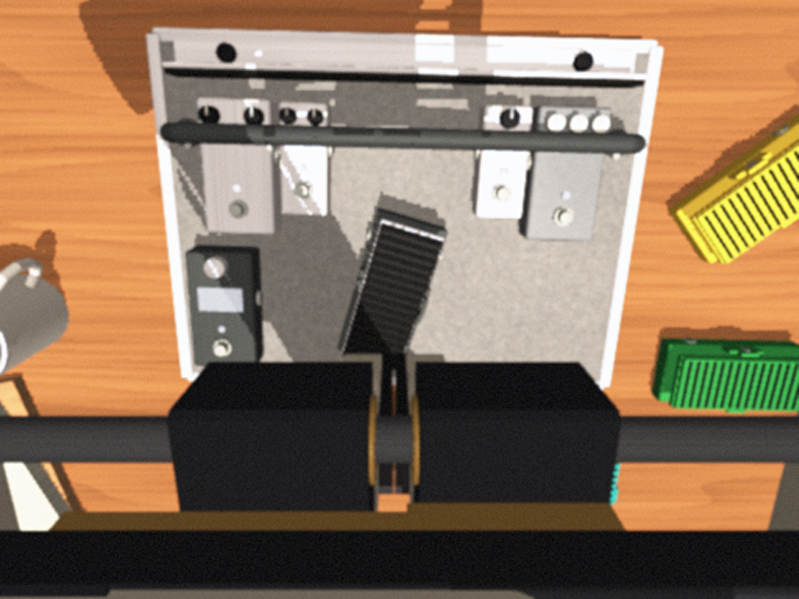

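Run:
```python
from h import *
import pickle
s=pickle.load(open("w2.pkl","rb")); w=pickle.load(open("w1.pkl","rb"))
def c(s,u0,v0,u1,v1,f,n): cv2.imwrite("pics/"+n+".png",cv2.resize(s["image"][v0:v1,u0:u1,::-1],None,fx=f,fy=f,interpolation=cv2.INTER_CUBIC))
c(s,200,60,360,240,3.3,"w2c"); c(w,215,35,325,175,4,"w1c")
f=1.56
L=ray(s,170/f,131/f,.0815);R=ray(s,640/f,143/f,.0815); d=L-R
print("bar",L,R,"yaw",np.degrees(np.arctan2(-d[0],d[1])),np.linalg.norm(d),(L+R)/2)
for n,uv in dict(TL=(149,32),TR=(660,43)).items(): print(n,ray(s,uv[0]/f,uv[1]/f,.03))
for n,uv in dict(BL=(180,291),BR=(658,296)).items(): print(n,ray(w,uv[0]/f,uv[1]/f,.03))
```

```text
bar [0.69410174 0.26793072 0.0815    ] [ 0.68492795 -0.10610022  0.0815    ] yaw -1.4050017698011756 0.37414342392985317 [0.68951484 0.08091525 0.0815    ]
TL [0.77442716 0.29701052 0.03      ]
TR [ 0.76591196 -0.13551015  0.03      ]
BL [0.4466882  0.30523757 0.03      ]
BR [ 0.44031421 -0.13062773  0.03      ]
```

View pics/w2c.png

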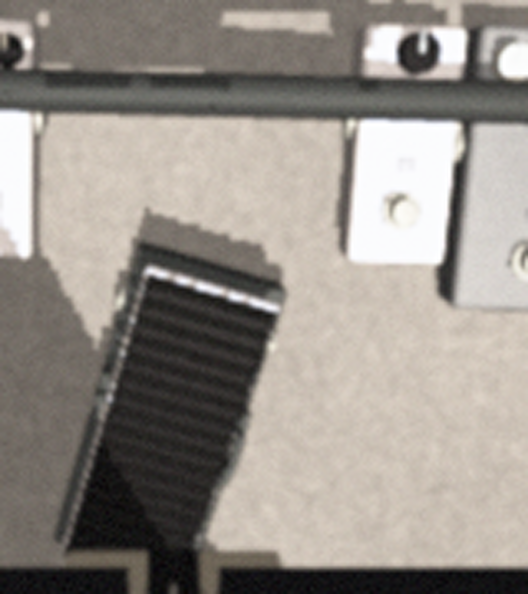

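View pics/w1c.png

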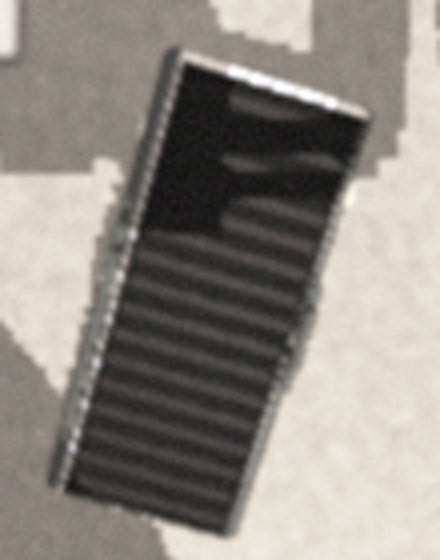

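Run:
```python
from h import *
import pickle
s=pickle.load(open("w2.pkl","rb")); w=pickle.load(open("w1.pkl","rb"))
A=lambda p:(200+p[0]/3.3,60+p[1]/3.3)
B=lambda p:(215+p[0]/4,35+p[1]/4)
def P(s):
    R,t=pose(s); return K(s)@np.c_[R,t]
def tri(a,b):
    X=cv2.triangulatePoints(P(s),P(w),np.array(a,float).reshape(2,1),np.array(b,float).reshape(2,1)).ravel(); return X[:3]/X[3]
print("toeL",tri(A((148,268)),B((180,58))),"toeR",tri(A((277,308)),B((367,115))),"heelL",tri(A((66,548)),B((67,490))))
print("heelL",ray(w,*B((65,490)),.075),"heelR",ray(w,*B((235,535)),.075))
for p in [(137,242),(283,287)]: print("base toe",ray(s,*A(p),.033),ray(s,*A(p),.052))
for p in [(33,258),(40,118),(348,262),(352,120)]: print("mini",ray(s,*A(p),.06),ray(s,*A(p),.03))
```

```text
toeL [0.62198746 0.10089858 0.07377002] toeR [0.60640097 0.04837325 0.07801653] heelL [0.49408531 0.13770709 0.05926894]
heelL [0.49721986 0.13682104 0.075     ] heelR [0.48263384 0.08367043 0.075     ]
base toe [0.62693482 0.10604608 0.033     ] [0.62942594 0.10543551 0.052     ]
base toe [0.6072044  0.04193309 0.033     ] [0.61048114 0.04387535 0.052     ]
mini [0.62391002 0.14812017 0.06      ] [0.61953919 0.15194589 0.03      ]
mini [0.67956063 0.1432938  0.06      ] [0.67889839 0.14679789 0.03      ]
mini [0.62225353 0.01817006 0.06      ] [0.6177723  0.01333582 0.03      ]
mini [0.67878443 0.01919628 0.06      ] [0.67807046 0.01443043 0.03      ]
```

Estimates: pedal origin about (0.550, 0.0935), yaw −16.3°. Board yaw is about −1.2°, and the bar centre is at (0.6895, 0.081), which agrees with the midpoint of the minis. I go down above the treadle toe with the fingers closed.

{"op": "jog_arm", "data": {
  "commands": [
    [0,-2,-25,-2],
    [0,-2,-25,-2],
    [0,-2,-25,-2],
    [0,-2,-25,-2],
    [0,-2,-25,-2],
    [0,-2,-25,-2],
    [0,-2,-25,-2],
    [-1,-1,-25,-2],
    [-1,-1,-25,0],
    [0,0,-15,0]
  ]
}}

```text
clock: 4.42
tool_pos: [0.6084, 0.0755, 0.1093]
orientation: [179.9, 0.1, -16.0]
force: [-0.2, 0.1, 0.5]
opening: 0.0004
```

{"op": "jog_arm", "data": {
  "commands": [
    [0,0,-3,0],
    [0,0,0,0],
    [0,0,0,0],
    [0,0,0,0],
    [0,0,0,0],
    [0,0,0,0],
    [0,0,0,0],
    [0,0,0,0],
    [0,0,0,0],
    [0,0,0,0]
  ]
}}

```text
clock: 5.25
tool_pos: [0.6103, 0.0759, 0.1086]
orientation: [-180.0, -0.0, -16.0]
force: [-0.3, 0.7, 0.2]
opening: 0.0004
```

Run:
```python
from h import *
s=snapshot("scene"); cv2.imwrite("pics/sc2.png",cv2.resize(s["image"][120:275,205:375,::-1],None,fx=4,fy=4,interpolation=cv2.INTER_CUBIC))
w=wsnap(); save(w,"w3"); print(w["o"]["tool_pos"],w["o"]["orientation"],w["o"]["force"])
```

```text
[0.61025101 0.0758315  0.10856372] [ 1.79996999e+02  1.98693294e-03 -1.60201486e+01] [ 0.64081227 -0.22700466 -0.31192218]
```

View pics/sc2.png

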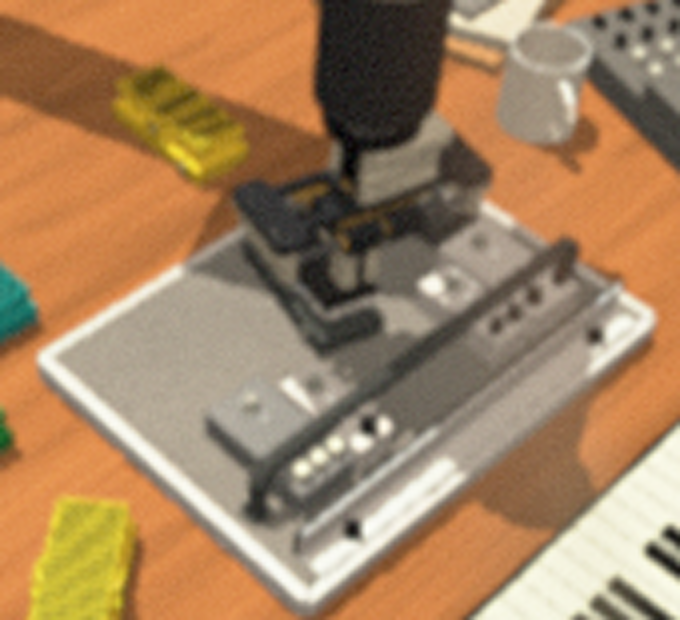

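View pics/w3.png

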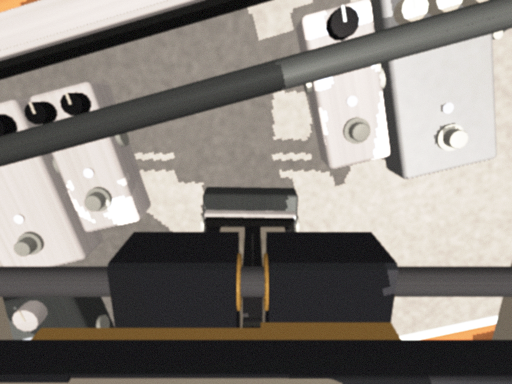

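The fingers are centred over the toe (pedal spans cols 204–297, fingers at 252), with the yaw aligned. Pressing down in small steps.

{"op": "jog_arm", "data": {
  "commands": [
    [0,0,-5,0],
    [0,0,-5,0],
    [0,0,-2,0],
    [0,0,-2,0],
    [0,0,-2,0],
    [0,0,-2,0],
    [0,0,-2,0],
    [0,0,-2,0],
    [0,0,-2,0],
    [0,0,0,0]
  ]
}}

```text
clock: 6.18
tool_pos: [0.6103, 0.0759, 0.0843]
orientation: [180.0, 0.0, -16.0]
force: [1.1, -0.1, -0.9]
opening: 0.0001
```

{"op": "jog_arm", "data": {
  "commands": [
    [0,0,-1,0],
    [0,0,-1,0],
    [0,0,-1,0],
    [0,0,-1,0],
    [0,0,-1,0],
    [0,0,-1,0],
    [0,0,0,0],
    [0,0,0,0],
    [0,0,0,0],
    [0,0,0,0]
  ]
}}

```text
clock: 7.02
tool_pos: [0.6106, 0.0761, 0.0787]
orientation: [-180.0, -0.0, -16.0]
force: [2.7, 0.0, 4.6]
opening: 0.0006
```

{"op": "jog_arm", "data": {
  "commands": [
    [0,0,-1,0],
    [0,0,-1,0],
    [0,0,-1,0],
    [0,0,-1,0],
    [0,0,-1,0],
    [0,0,-1,0],
    [0,0,0,0],
    [0,0,0,0],
    [0,0,0,0],
    [0,0,0,0]
  ]
}}

```text
clock: 7.85
tool_pos: [0.61, 0.0759, 0.0724]
orientation: [180.0, 0.0, -16.0]
force: [2.7, 0.5, 3.3]
opening: 0.0005
```

{"op": "jog_arm", "data": {
  "commands": [
    [0,0,-0.5,0],
    [0,0,-0.5,0],
    [0,0,-0.5,0],
    [0,0,-0.5,0],
    [0,0,-0.5,0],
    [0,0,-0.5,0],
    [0,0,0,0],
    [0,0,0,0],
    [0,0,0,0],
    [0,0,0,0]
  ]
}}

```text
clock: 8.68
tool_pos: [0.6102, 0.0758, 0.0695]
orientation: [180.0, 0.0, -16.0]
force: [4.5, -0.8, 3.8]
opening: 0.0004
```

{"op": "jog_arm", "data": {
  "commands": [
    [0,0,-0.5,0],
    [0,0,-0.5,0],
    [0,0,-0.5,0],
    [0,0,-0.5,0],
    [0,0,0,0],
    [0,0,0,0],
    [0,0,0,0],
    [0,0,0,0],
    [0,0,0,0],
    [0,0,0,0]
  ]
}}

```text
clock: 9.52
tool_pos: [0.6102, 0.0758, 0.0675]
orientation: [180.0, 0.0, -16.0]
force: [3.4, -0.7, 4.6]
opening: 0.0007
```

{"op": "jog_arm", "data": {
  "commands": [
    [0,0,-0.5,0],
    [0,0,-0.5,0],
    [0,0,0,0],
    [0,0,0,0],
    [0,0,0,0],
    [0,0,0,0],
    [0,0,0,0],
    [0,0,0,0],
    [0,0,0,0],
    [0,0,0,0]
  ]
}}

```text
clock: 10.35
tool_pos: [0.6103, 0.0758, 0.0666]
orientation: [-180.0, -0.0, -16.0]
force: [3.4, -0.6, 4.7]
opening: 0.0003
```

{"op": "jog_arm", "data": {
  "commands": [
    [0,0,-0.5,0],
    [0,0,0,0],
    [0,0,-0.5,0],
    [0,0,0,0],
    [0,0,0,0],
    [0,0,0,0],
    [0,0,0,0],
    [0,0,0,0],
    [0,0,0,0],
    [0,0,0,0]
  ]
}}

```text
clock: 11.18
tool_pos: [0.6104, 0.0758, 0.0663]
orientation: [-180.0, -0.0, -16.0]
force: [1.2, -1.2, 9.0]
opening: 0.0006
```

{"op": "jog_arm", "data": {
  "commands": [
    [0,0,-0.5,0],
    [0,0,0,0],
    [0,0,0,0],
    [0,0,0,0],
    [0,0,0,0],
    [0,0,0,0],
    [0,0,0,0],
    [0,0,0,0],
    [0,0,0,0],
    [0,0,0,0]
  ]
}}

```text
clock: 12.02
tool_pos: [0.6105, 0.0759, 0.0662]
orientation: [-180.0, -0.0, -16.0]
force: [2.4, -0.1, 12.6]
opening: 0.0007
```

The stop is reached: force rises from 4.7 to 12.6 N with no travel, at 36 mm above the deck. Lifting off and looking again.

{"op": "jog_arm", "data": {
  "commands": [
    [0,0,8,0],
    [0,0,20,0],
    [-10,0,30,0],
    [-20,5,30,0],
    [-25,5,30,0],
    [-25,5,30,0],
    [-25,5,20,0],
    [-15,5,10,0],
    [0,0,0,0],
    [0,0,0,0]
  ],
  "fingers": 87.6
}}

```text
clock: 12.85
tool_pos: [0.4885, 0.101, 0.2432]
orientation: [-180.0, 0.1, -16.0]
force: [-0.2, -0.1, -1.0]
opening: 0.0613
```

{"op": "jog_arm", "data": {
  "commands": [
    [0,0,0,0],
    [0,0,0,0],
    [0,0,0,0],
    [0,0,0,0],
    [0,0,0,0],
    [0,0,0,0],
    [0,0,0,0],
    [0,0,0,0],
    [0,0,0,0],
    [0,0,0,0]
  ]
}}

```text
clock: 13.68
tool_pos: [0.4903, 0.1008, 0.2431]
orientation: [-180.0, -0.0, -16.0]
force: [0.4, -0.8, 0.6]
opening: 0.0876
```

Run:
```python
from h import *
import pickle
w=wsnap(); pickle.dump(w,open("w4.pkl","wb")); print(w["o"]["tool_pos"],w["o"]["orientation"],w["o"]["force"])
cv2.imwrite("pics/w4.png",cv2.resize(w["image"][:,:,::-1],None,fx=1.56,fy=1.56,interpolation=cv2.INTER_CUBIC))
```

```text
[0.49026593 0.10084799 0.24308597] [-1.79998623e+02 -1.79118891e-03 -1.60184778e+01] [ 0.40420719 -0.75128304  0.57388959]
```

View pics/w4.png

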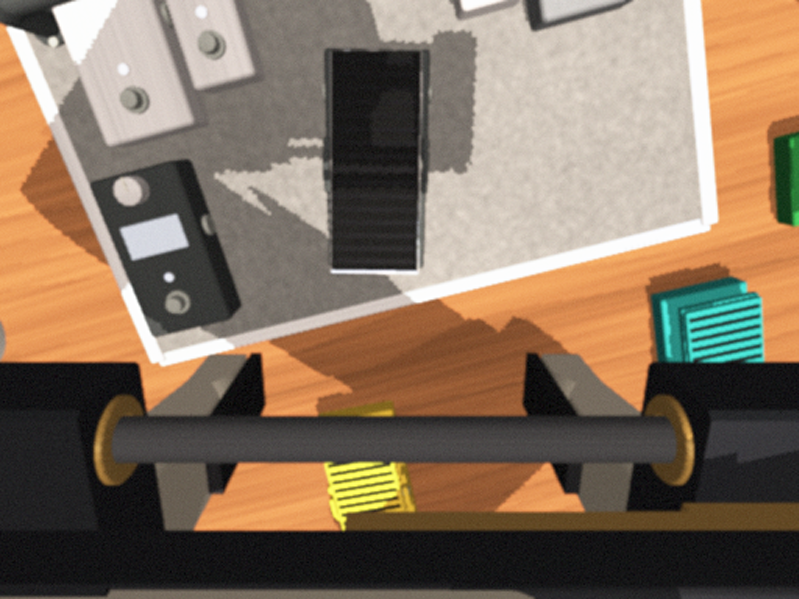

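Heel edge at (332–421, 270), toe at (325–429, 50), and the sides are vertical, so the pedal yaw matches the tool at −16°.

Run:
```python
from h import *
import pickle
w=pickle.load(open("w4.pkl","rb")); f=1.56
x=np.array([np.cos(np.radians(-16.2)),np.sin(np.radians(-16.2))])
hl,hr=ray(w,332/f,270/f,.088),ray(w,421/f,270/f,.088); h=(hl+hr)/2
tl,tr=ray(w,325/f,50/f,.052),ray(w,429/f,50/f,.052); t=(tl+tr)/2
print(hl,hr,np.linalg.norm(hl-hr),tl,tr,np.linalg.norm(tl-tr))
for p,k in((h,65),(t,-70)): print(p[:2]+x*k/1000)
d=(t-h);print(np.degrees(np.arctan2(d[1],d[0])))
for n,uv in dict(BL=(160,362),BR=(718,224)).items(): print(n,ray(w,uv[0]/f,uv[1]/f,.03))
```

```text
[0.49908632 0.13720191 0.088     ] [0.48369763 0.0835779  0.088     ] 0.05578840711645689 [0.62661454 0.10471045 0.052     ] [0.6088058  0.04270039 0.052     ] 0.06451665399659284
[0.55381107 0.09225548]
[0.55048961 0.0932348 ]
-16.193998663126877
BL [0.45329059 0.30078157 0.03      ]
BR [ 0.44249921 -0.13085869  0.03      ]
```

{"op": "jog_arm", "data": {
  "commands": [
    [4,2,-20,0],
    [4,2,-20,0],
    [4,2,-20,0],
    [4,0,-20,0],
    [0,0,-20,0],
    [0,0,-20,0],
    [0,0,-10,-0.2],
    [0,0,0,0],
    [0,0,0,0],
    [0,0,0,0]
  ]
}}

```text
clock: 14.57
tool_pos: [0.5071, 0.1072, 0.1142]
orientation: [-179.9, -0.1, -16.2]
force: [0.1, -0.5, 0.6]
opening: 0.0874
```

Run:
```python
from h import *
import pickle
w=wsnap(); pickle.dump(w,open("w5.pkl","wb")); print(w["o"]["tool_pos"],w["o"]["orientation"],w["o"]["force"])
cv2.imwrite("pics/w5.png",cv2.resize(w["image"][:,:,::-1],None,fx=1.56,fy=1.56,interpolation=cv2.INTER_CUBIC))
```

```text
[0.50705488 0.10724798 0.114232  ] [-1.79940992e+02 -7.74830964e-02 -1.61977032e+01] [ 0.06952413 -0.4644866   0.55178787]
```

View pics/w5.png

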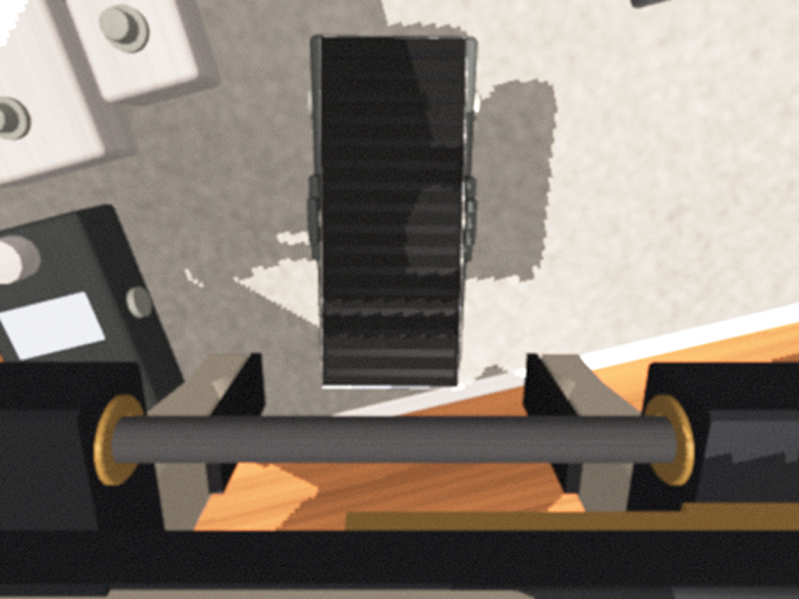

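The pedal (322–462) is centred between the open fingers (248–540). Descending to 6 mm above the deck, then closing.

{"op": "jog_arm", "data": {
  "commands": [
    [0,0,-12,0],
    [0,0,-12,0],
    [0,0,-12,0],
    [0,0,-12,0],
    [0,0,-10,0],
    [0,0,-8,0],
    [0,0,-6,0],
    [0,0,-4,0],
    [0,0,-1,0],
    [0,0,0,0]
  ]
}}

```text
clock: 15.45
tool_pos: [0.5064, 0.1069, 0.0361]
orientation: [180.0, -0.0, -16.2]
force: [-0.9, -1.1, 0.3]
opening: 0.0874
```

{"op": "jog_arm", "data": {
  "commands": [
    [0,0,0,0],
    [0,0,0,0],
    [0,0,0,0],
    [0,0,0,0],
    [0,0,0,0],
    [0,0,0,0],
    [0,0,0,0],
    [0,0,0,0],
    [0,0,0,0],
    [0,0,0,0]
  ],
  "fingers": 55
}}

```text
clock: 16.28
tool_pos: [0.5066, 0.1072, 0.0364]
orientation: [-180.0, -0.0, -16.2]
force: [-1.4, 3.0, 5.6]
opening: 0.0656
```

Gripped at 65.6 mm. Squaring up in front of the bar.

{"op": "jog_arm", "data": {
  "commands": [
    [0,0,0.5,0],
    [3,-2,0,1],
    [4,-3,0,2],
    [4,-3,0,2],
    [4,-3,0,2],
    [4,-3,0,2],
    [4,-3,0,2],
    [4,-3,0,2],
    [4,-2,0,2],
    [2,-1,0,0]
  ]
}}

```text
clock: 17.12
tool_pos: [0.538, 0.083, 0.0364]
orientation: [179.9, 0.2, -1.1]
force: [-7.4, 4.0, 8.8]
opening: 0.0661
```

{"op": "jog_arm", "data": {
  "commands": [
    [2,0,0,0],
    [0,0,0,0],
    [0,0,0,0],
    [0,0,0,0],
    [0,0,0,0],
    [0,0,0,0],
    [0,0,0,0],
    [0,0,0,0],
    [0,0,0,0],
    [0,0,0,0]
  ]
}}

```text
clock: 17.95
tool_pos: [0.5394, 0.0828, 0.0364]
orientation: [179.9, 0.2, -1.2]
force: [-7.1, 0.0, 8.7]
opening: 0.0659
```

Run:
```python
from h import *
import pickle
w=wsnap(); pickle.dump(w,open("w6.pkl","wb")); print(w["o"]["tool_pos"],w["o"]["orientation"],w["o"]["force"])
cv2.imwrite("pics/w6.png",cv2.resize(w["image"][:,:,::-1],None,fx=1.56,fy=1.56,interpolation=cv2.INTER_CUBIC))
s=snapshot("top"); cv2.imwrite("pics/t6.png",cv2.resize(s["image"][100:225,140:305,::-1],None,fx=4.7,fy=4.7,interpolation=cv2.INTER_CUBIC))
```

```text
[0.53940564 0.08279489 0.036415  ] [179.91164365   0.18986314  -1.2057187 ] [-7.12860733  0.01348996  8.74860437]
```

View pics/w6.png

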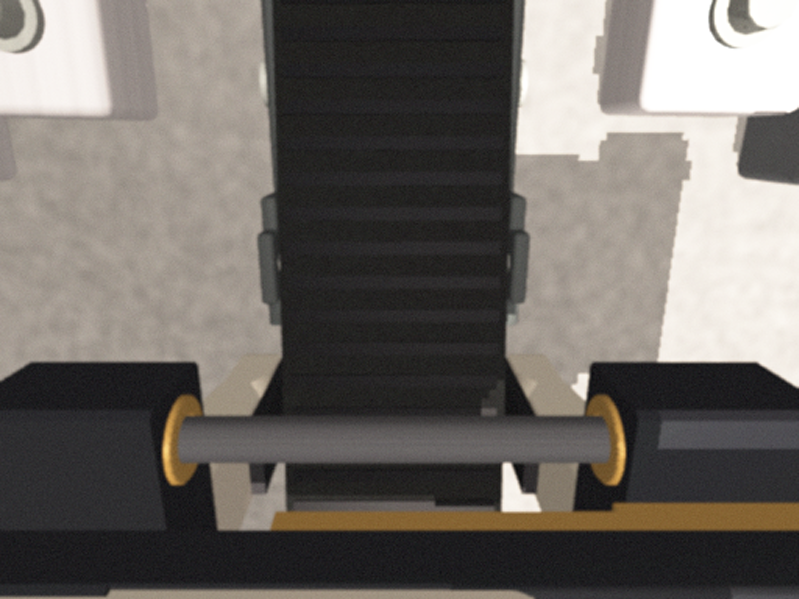

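View pics/t6.png

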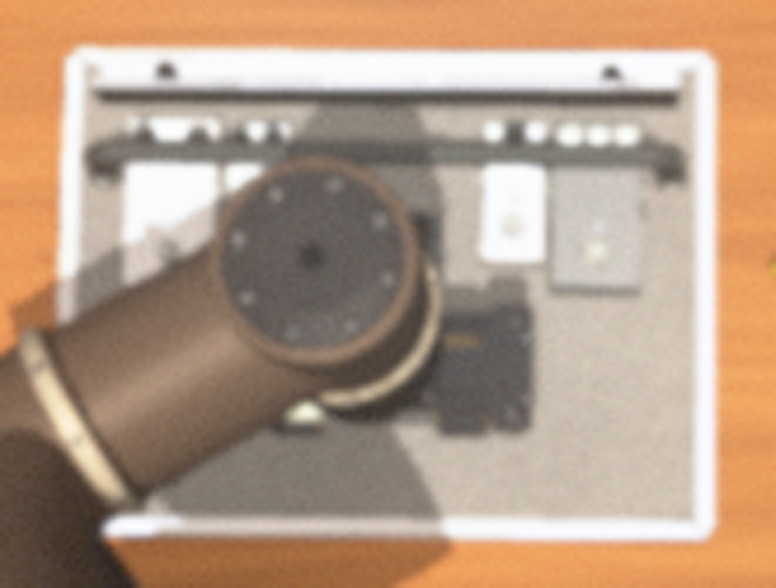

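Run:
```python
from h import *
import pickle
w=pickle.load(open("w6.pkl","rb")); f=1.56
for z in(.03,.033,.06):
  for uv in[(157,116),(600,113)]: print(z,uv,ray(w,uv[0]/f,uv[1]/f,z))
for uv in[(118,117),(642,113)]: print("top",uv,ray(w,uv[0]/f,uv[1]/f,.06))
s=w["image"][:,:,::-1]; cv2.imwrite("pics/w6c.png",cv2.resize(s[0:130,0:512],None,fx=1.56,fy=3))
```

```text
0.03 (157, 116) [0.62489637 0.15127628 0.03      ]
0.03 (600, 113) [0.62294205 0.01741185 0.03      ]
0.033 (157, 116) [0.62476776 0.14998252 0.033     ]
0.033 (600, 113) [0.62284901 0.01855506 0.033     ]
0.06 (157, 116) [0.62361025 0.13833863 0.06      ]
0.06 (600, 113) [0.6220117  0.02884404 0.06      ]
top (118, 117) [0.62357925 0.14801343 0.06      ]
top (642, 113) [0.62179359 0.01846053 0.06      ]
```

{"op": "jog_arm", "data": {
  "commands": [
    [0,0,0.5,0],
    [0,0,0.5,0],
    [0,0,0,0],
    [0,0,0,0],
    [0,0,0,0],
    [0,0,0,0],
    [0,0,0,0],
    [0,0,0,0],
    [0,0,0,0],
    [0,0,0,0]
  ]
}}

```text
clock: 18.88
tool_pos: [0.5413, 0.0839, 0.0375]
orientation: [-180.0, 0.0, -1.2]
force: [-0.0, -0.0, -5.2]
opening: 0.0657
```

View pics/w6c.png

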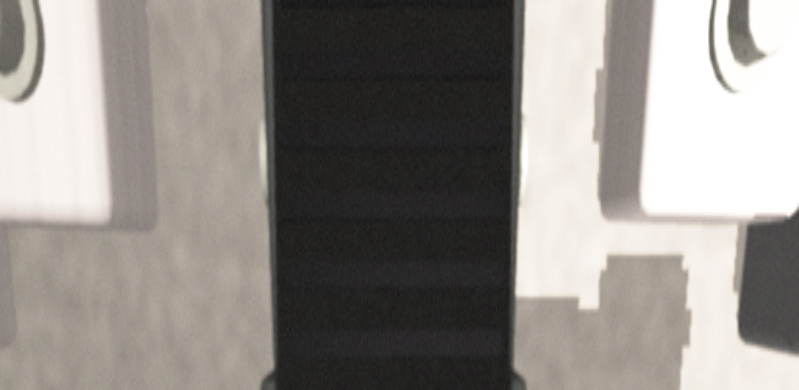

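Mini midpoint and bar midpoint agree within about 1 mm of the tool's line. Vertical load now reads −5 N, close to lifting, so I lower 0.4 mm and start sliding.

{"op": "jog_arm", "data": {
  "commands": [
    [0,0.3,-0.4,0],
    [1,0,0,0],
    [2,0,0,0],
    [3,0,0,0],
    [3,0,0,0],
    [3,0,0,0],
    [3,-0.2,0,0],
    [3,0,0,0],
    [2,0,0,0],
    [0,0,0,0]
  ]
}}

```text
clock: 19.72
tool_pos: [0.5619, 0.084, 0.0371]
orientation: [-180.0, -0.0, -1.2]
force: [0.1, 0.0, -4.2]
opening: 0.0656
```

{"op": "jog_arm", "data": {
  "commands": [
    [1,0,0,0],
    [2,0,0,0],
    [2,-0.2,0,0],
    [2,0,0,0],
    [2,0,0,0],
    [2,0,0,0],
    [2,-0.2,0,0],
    [2,0,0,0],
    [1,0,0,0],
    [0,0,0,0]
  ]
}}

```text
clock: 20.55
tool_pos: [0.5777, 0.0836, 0.0372]
orientation: [-180.0, -0.0, -1.2]
force: [0.5, 0.9, -4.3]
opening: 0.066
```

Drag is about 0, so the pedal is slightly carried. Lowering a little and continuing.

{"op": "jog_arm", "data": {
  "commands": [
    [0,0,-0.3,0],
    [0,0,-0.2,0],
    [0,0,0,0],
    [0,0,0,0],
    [1,0,0,0],
    [1,0,0,0],
    [1,0,0,0],
    [0,0,0,0],
    [0,0,0,0],
    [0,0,0,0]
  ]
}}

```text
clock: 21.38
tool_pos: [0.5803, 0.0835, 0.0366]
orientation: [180.0, -0.0, -1.2]
force: [-0.9, -0.3, -3.9]
opening: 0.0656
```

{"op": "jog_arm", "data": {
  "commands": [
    [0,0,-0.3,0],
    [0,0,0,0],
    [0,0,0,0],
    [1,0,0,0],
    [1,0,0,0],
    [1,0,0,0],
    [1,-0.1,0,0],
    [0,0,0,0],
    [0,0,0,0],
    [0,0,0,0]
  ]
}}

```text
clock: 22.22
tool_pos: [0.5845, 0.0835, 0.0364]
orientation: [-180.0, -0.0, -1.2]
force: [-1.9, -0.1, -0.7]
opening: 0.066
```

Run:
```python
from h import *
s=snapshot("scene"); cv2.imwrite("pics/sc7.png",cv2.resize(s["image"][145:275,205:375,::-1],None,fx=4.6,fy=4.6,interpolation=cv2.INTER_CUBIC))
w=wsnap(); print(w["o"]["tool_pos"],w["o"]["force"],w["o"]["moment"])
```

```text
[0.5844622  0.0834938  0.03643756] [-3.08795979 -1.01016882 -0.08521562] [-0.08374121  0.81194354  0.02829425]
```

View pics/sc7.png

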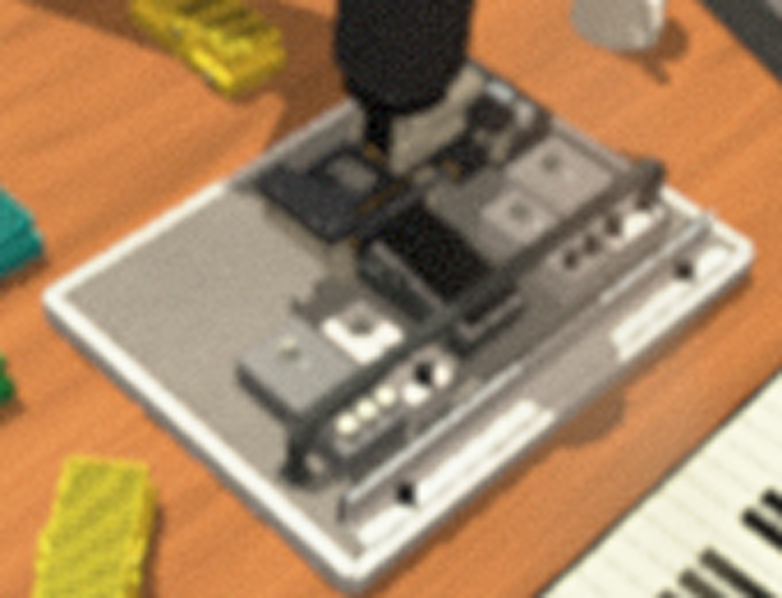

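The toe is under the bar (near (490,310)) with no bar contact, and drag is a normal 3 N with the vertical load about 0. Continuing.

{"op": "jog_arm", "data": {
  "commands": [
    [1,0,0,0],
    [2,0,0,0],
    [2,-0.2,0,0],
    [2,0,0,0],
    [2,0,0,0],
    [1,-0.1,0,0],
    [1,0,0,0],
    [1,0,0,0],
    [0,0,0,0],
    [0,0,0,0]
  ]
}}

```text
clock: 23.15
tool_pos: [0.5965, 0.0831, 0.0364]
orientation: [-180.0, -0.0, -1.2]
force: [-3.5, -1.0, 2.9]
opening: 0.0656
```

{"op": "jog_arm", "data": {
  "commands": [
    [0.5,0,0,0],
    [0.5,0,0,0],
    [0.5,0,0,0],
    [0.5,0,0,0],
    [0.5,0,0,0],
    [0.5,0,0,0],
    [0.5,0,0,0],
    [0.5,-0.1,0,0],
    [0,0,0,0],
    [0,0,0,0]
  ]
}}

```text
clock: 23.98
tool_pos: [0.6002, 0.083, 0.0364]
orientation: [-180.0, 0.0, -1.2]
force: [-5.1, 0.3, 3.7]
opening: 0.0655
```

{"op": "jog_arm", "data": {
  "commands": [
    [0.5,0,0,0],
    [0.5,0,0,0],
    [0.5,0,0,0],
    [0.5,0,0,0],
    [0.5,0,0,0],
    [0.5,0,0,0],
    [0,0,0,0],
    [0,0,0,0],
    [0,0,0,0],
    [0,0,0,0]
  ]
}}

```text
clock: 24.82
tool_pos: [0.6031, 0.083, 0.0364]
orientation: [180.0, 0.0, -1.2]
force: [-4.6, -0.5, 3.7]
opening: 0.0656
```

{"op": "jog_arm", "data": {
  "commands": [
    [0,0,0.1,0],
    [0.5,0,0,0],
    [0.5,0,0,0],
    [0.5,0,0,0],
    [0.5,0,0,0],
    [0.5,-0.1,0,0],
    [0.5,0,0,0],
    [0,0,0,0],
    [0,0,0,0],
    [0,0,0,0]
  ]
}}

```text
clock: 25.65
tool_pos: [0.6064, 0.083, 0.0365]
orientation: [-180.0, -0.0, -1.2]
force: [-3.7, -0.3, 2.2]
opening: 0.0659
```

{"op": "jog_arm", "data": {
  "commands": [
    [0.5,0,0,0],
    [0.5,0,0,0],
    [0.5,0,0,0],
    [0.5,0,0,0],
    [0,0,0,0],
    [0,0,0,0],
    [0,0,0,0],
    [0,0,0,0],
    [0,0,0,0],
    [0,0,0,0]
  ]
}}

```text
clock: 26.48
tool_pos: [0.6084, 0.0829, 0.0364]
orientation: [-180.0, -0.0, -1.2]
force: [-2.9, -1.1, 1.6]
opening: 0.0659
```

{"op": "jog_arm", "data": {
  "commands": [
    [0.5,0,0,0],
    [0.5,0,0,0],
    [0.5,0,0,0],
    [0,0,0,0],
    [0,0,0,0],
    [0,0,0,0],
    [0,0,0,0],
    [0,0,0,0],
    [0,0,0,0],
    [0,0,0,0]
  ]
}}

```text
clock: 27.32
tool_pos: [0.6098, 0.0829, 0.0364]
orientation: [-180.0, -0.0, -1.2]
force: [-3.5, -0.6, 2.0]
opening: 0.0662
```

{"op": "jog_arm", "data": {
  "commands": [
    [0.5,0,0,0],
    [0.5,0,0,0],
    [0.5,0,0,0],
    [0,0,0,0],
    [0,0,0,0],
    [0,0,0,0],
    [0,0,0,0],
    [0,0,0,0],
    [0,0,0,0],
    [0,0,0,0]
  ]
}}

```text
clock: 28.15
tool_pos: [0.6114, 0.083, 0.0365]
orientation: [-180.0, -0.0, -1.2]
force: [-3.3, -0.0, 0.6]
opening: 0.0656
```

{"op": "jog_arm", "data": {
  "commands": [
    [0.5,0,0,0],
    [0.5,0,0,0],
    [0.5,-0.1,0,0],
    [0,0,0,0],
    [0,0,0,0],
    [0,0,0,0],
    [0,0,0,0],
    [0,0,0,0],
    [0,0,0,0],
    [0,0,0,0]
  ]
}}

```text
clock: 28.98
tool_pos: [0.6129, 0.0829, 0.0365]
orientation: [-180.0, -0.0, -1.2]
force: [-3.1, 0.8, 0.4]
opening: 0.0657
```

{"op": "jog_arm", "data": {
  "commands": [
    [0.5,0,0,0],
    [0.5,0,0,0],
    [0.5,0,0,0],
    [0,0,0,0],
    [0,0,0,0],
    [0,0,0,0],
    [0,0,0,0],
    [0,0,0,0],
    [0,0,0,0],
    [0,0,0,0]
  ]
}}

```text
clock: 29.82
tool_pos: [0.6143, 0.0828, 0.0365]
orientation: [180.0, -0.0, -1.2]
force: [-2.8, -0.2, 0.3]
opening: 0.0658
```

{"op": "jog_arm", "data": {
  "commands": [
    [0.5,0,0,0],
    [0.5,0,0,0],
    [0.5,0,0,0],
    [0,0,0,0],
    [0,0,0,0],
    [0,0,0,0],
    [0,0,0,0],
    [0,0,0,0],
    [0,0,0,0],
    [0,0,0,0]
  ]
}}

```text
clock: 30.65
tool_pos: [0.6158, 0.0829, 0.0365]
orientation: [-180.0, -0.0, -1.2]
force: [-2.3, -1.1, 0.2]
opening: 0.0661
```

{"op": "jog_arm", "data": {
  "commands": [
    [0.5,0,0,0],
    [0.5,0,0,0],
    [0.5,0,0,0],
    [0,0,0,0],
    [0,0,0,0],
    [0,0,0,0],
    [0,0,0,0],
    [0,0,0,0],
    [0,0,0,0],
    [0,0,0,0]
  ]
}}

```text
clock: 31.48
tool_pos: [0.6173, 0.0829, 0.0365]
orientation: [-180.0, -0.0, -1.2]
force: [-3.5, 1.0, 0.1]
opening: 0.066
```

Run:
```python
from h import *
s=snapshot("scene"); cv2.imwrite("pics/sc8.png",cv2.resize(s["image"][180:260,250:370,::-1],None,fx=6.5,fy=6.5,interpolation=cv2.INTER_CUBIC))
w=wsnap(); print(w["o"]["tool_pos"],w["o"]["force"],w["o"]["moment"]);save(w,"w8")
```

```text
[0.61725662 0.08285412 0.03644558] [-3.57262851  0.19289393  0.58591133] [0.08688421 1.22190804 0.0739042 ]
```

View pics/sc8.png

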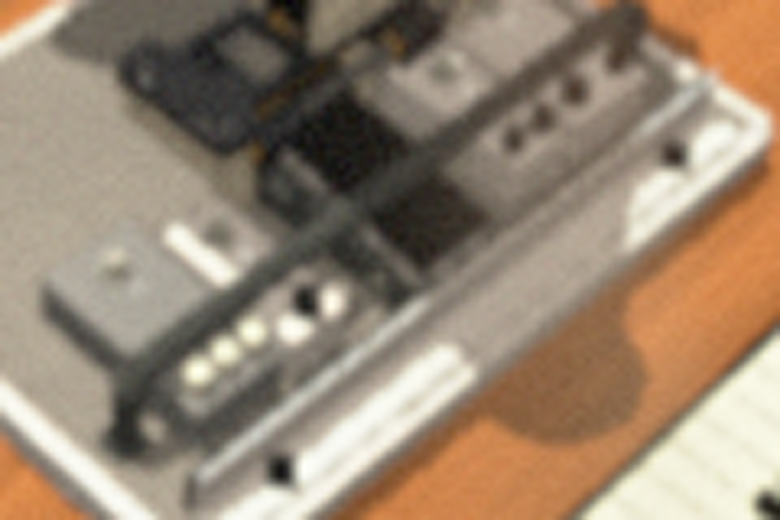

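View pics/w8.png

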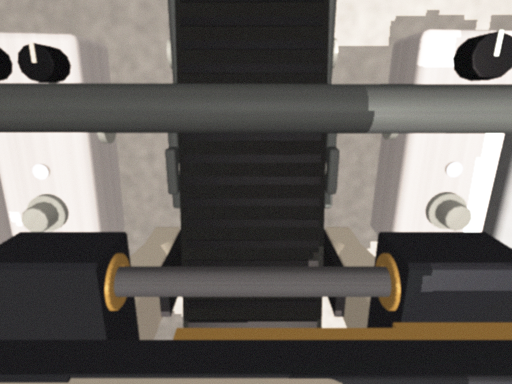

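The pedal is well centred between the minis (inner edges at cols ≈118 and 385, mid 251.5, pedal ≈252). The rail is very close, so I keep feeling forward.

{"op": "jog_arm", "data": {
  "commands": [
    [0.5,0,0,0],
    [0.5,0,0,0],
    [0,0,0,0],
    [0,0,0,0],
    [0,0,0,0],
    [0,0,0,0],
    [0,0,0,0],
    [0,0,0,0],
    [0,0,0,0],
    [0,0,0,0]
  ]
}}

```text
clock: 32.42
tool_pos: [0.6173, 0.0828, 0.0364]
orientation: [180.0, 0.1, -1.2]
force: [-7.8, 0.8, 5.0]
opening: 0.0658
```

{"op": "jog_arm", "data": {
  "commands": [
    [0.5,0,0,0],
    [0.5,0,0,0],
    [0,0,0,0],
    [0,0,0,0],
    [0,0,0,0],
    [0,0,0,0],
    [0,0,0,0],
    [0,0,0,0],
    [0,0,0,0],
    [0,0,0,0]
  ]
}}

```text
clock: 33.25
tool_pos: [0.6173, 0.0828, 0.0364]
orientation: [180.0, 0.2, -1.2]
force: [-11.5, 3.1, 7.3]
opening: 0.0659
```

{"op": "jog_arm", "data": {
  "commands": [
    [0.5,0,0,0],
    [0.5,0,0,0],
    [0,0,0,0],
    [0,0,0,0],
    [0,0,0,0],
    [0,0,0,0],
    [0,0,0,0],
    [0,0,0,0],
    [0,0,0,0],
    [0,0,0,0]
  ]
}}

```text
clock: 34.08
tool_pos: [0.6173, 0.0828, 0.0364]
orientation: [180.0, 0.3, -1.2]
force: [-14.5, 3.2, 10.4]
opening: 0.0658
```

Firm stop at x=0.6173: force goes from 3.5 to 14.5 N with no travel, about 8–10 N over the drag. Easing off, then opening only to 74 mm so the finger backs stay clear of the minis.

{"op": "jog_arm", "data": {
  "commands": [
    [-0.5,0,0,0],
    [-0.5,0,0,0],
    [-0.5,0,0,0],
    [-0.5,0,0,0],
    [0,0,0,0],
    [0,0,0,0],
    [0,0,0,0],
    [0,0,0,0],
    [0,0,0,0],
    [0,0,0,0]
  ]
}}

```text
clock: 34.92
tool_pos: [0.6173, 0.0829, 0.0365]
orientation: [180.0, 0.1, -1.2]
force: [-7.2, 1.5, 3.4]
opening: 0.0661
```

{"op": "jog_arm", "data": {
  "commands": [
    [0,0,0,0],
    [0,0,0,0],
    [0,0,0,0],
    [0,0,0,0],
    [0,0,0,0],
    [0,0,0,0],
    [0,0,0,0],
    [0,0,0,0],
    [0,0,0,0],
    [0,0,0,0]
  ],
  "fingers": 74
}}

```text
clock: 35.75
tool_pos: [0.6183, 0.0828, 0.0364]
orientation: [180.0, -0.0, -1.2]
force: [0.3, 0.1, -0.2]
opening: 0.074
```

Run:
```python
from h import *
w=wsnap(); print(w["o"]["tool_pos"],w["o"]["force"],w["o"]["opening"]);save(w,"w9")
```

```text
[0.61827784 0.08282597 0.03644921] [ 0.29269934  0.05783119 -0.15009288] 0.0739795073397553
```

View pics/w9.png

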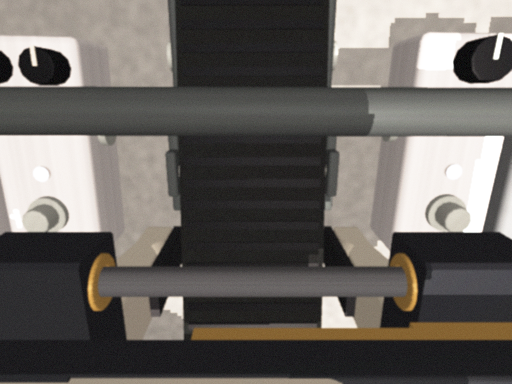

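Released with zero force. Lifting straight up and backing off to look.

{"op": "jog_arm", "data": {
  "commands": [
    [0,0,3,0],
    [0,0,8,0],
    [0,0,15,0],
    [0,0,20,0],
    [0,0,30,0],
    [-5,0,35,0],
    [-5,0,35,0],
    [-5,0,35,0],
    [-5,0,35,0],
    [0,0,30,0]
  ]
}}

```text
clock: 36.63
tool_pos: [0.5976, 0.0826, 0.2865]
orientation: [-179.9, -0.2, -1.2]
force: [1.3, 1.0, 1.3]
opening: 0.0741
```

{"op": "jog_arm", "data": {
  "commands": [
    [0,0,10,0],
    [0,0,0,0],
    [0,0,0,0],
    [0,0,0,0],
    [0,0,0,0],
    [0,0,0,0],
    [0,0,0,0],
    [0,0,0,0],
    [0,0,0,0],
    [0,0,0,0]
  ]
}}

```text
clock: 37.47
tool_pos: [0.5983, 0.0828, 0.2923]
orientation: [180.0, 0.0, -1.2]
force: [-0.7, 0.8, -1.2]
opening: 0.0739
```

Run:
```python
from h import *
import pickle
w=wsnap(); pickle.dump(w,open("w10.pkl","wb")); print(w["o"]["tool_pos"],w["o"]["force"])
cv2.imwrite("pics/w10.png",cv2.resize(w["image"][50:240,130:390,::-1],None,fx=3,fy=3,interpolation=cv2.INTER_CUBIC))
s=snapshot("scene"); cv2.imwrite("pics/sc10.png",cv2.resize(s["image"][145:275,205:375,::-1],None,fx=4.6,fy=4.6,interpolation=cv2.INTER_CUBIC))
```

```text
[0.59827673 0.08284538 0.29227664] [-0.71845609  0.8265631  -1.24684971]
```

View pics/w10.png

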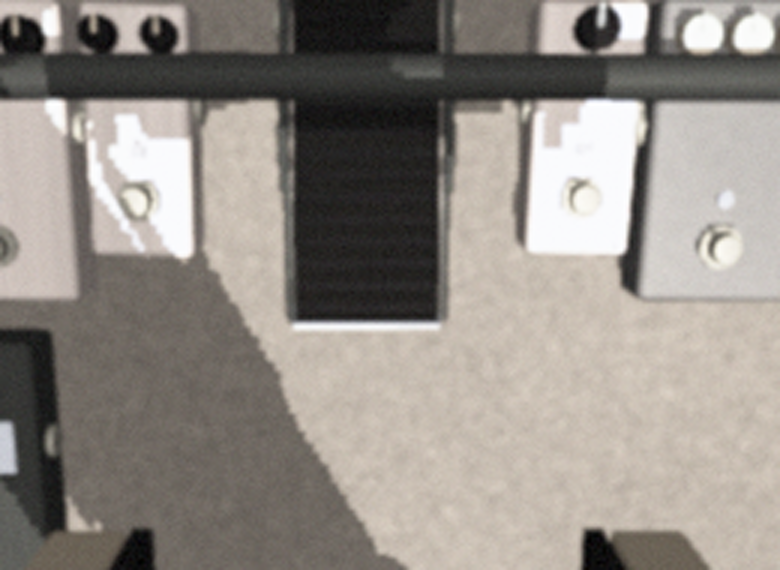

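View pics/sc10.png

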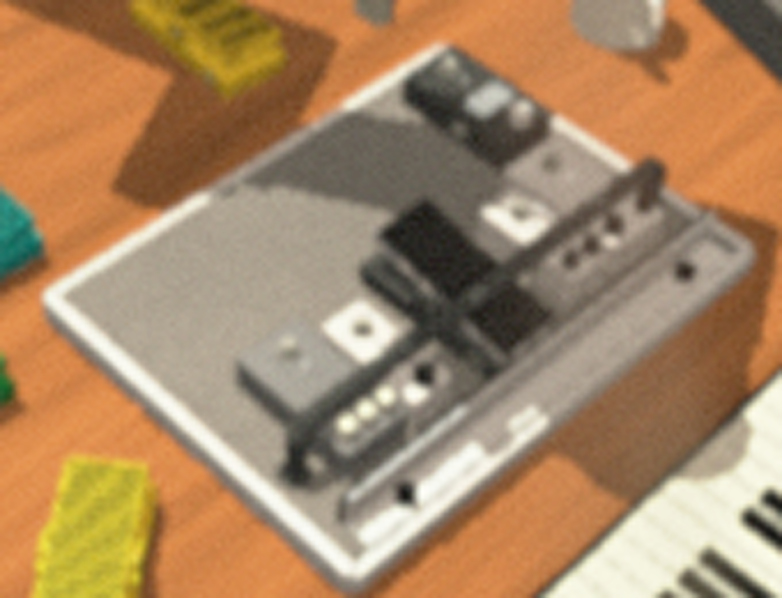

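The pedal sits square with its treadle down, about 2 mm off the minis' middle. A view from further forward will check the toe/rail gap.

{"op": "jog_arm", "data": {
  "commands": [
    [15,0,0,0],
    [20,0,0,0],
    [20,0,0,0],
    [20,0,0,0],
    [15,0,0,0],
    [10,0,0,0],
    [0,0,0,0],
    [0,0,0,0],
    [0,0,0,0],
    [0,0,0,0]
  ]
}}

```text
clock: 38.4
tool_pos: [0.6977, 0.0829, 0.2929]
orientation: [-180.0, -0.0, -1.2]
force: [-0.1, -0.2, -0.6]
opening: 0.0742
```

Run:
```python
from h import *
import pickle
w0=pickle.load(open("w10.pkl","rb"))
hl,hr=[ray(w0,130+u/3,50+323/3,.088) for u in(292,441)]
print("heel",hl,hr)
w=wsnap(); pickle.dump(w,open("w11.pkl","wb")); print(w["o"]["tool_pos"])
cv2.imwrite("pics/w11.png",cv2.resize(w["image"][20:220,130:390,::-1],None,fx=3,fy=3,interpolation=cv2.INTER_CUBIC))
```

```text
heel [0.60216841 0.10927712 0.088     ] [0.60098792 0.05387568 0.088     ]
[0.6977387  0.08285528 0.29285234]
```

View pics/w11.png

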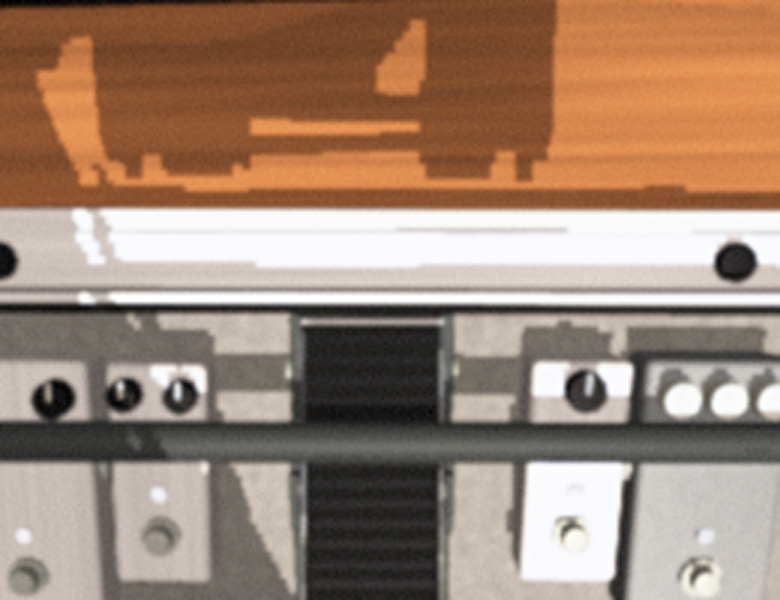

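The toe edge (297–452, ≈316) meets the rail's front edge (≈311) squarely. The middle of the pedal is 2–3 mm from the minis' midpoint, well inside 10 mm. Handing in.

```bash
python3 -c "
from plant import *
print(get_obs()['force'],get_obs()['clock']); print(close_job())"
```

```text
[0.04070233 0.26158162 0.25316238] 38.45
the job is handed in; nothing more can be done
None
```

The pedal is in its place under the guard bar, toe against the rear rail with the treadle fully down. I handed the job in at 38.5 s; no verdict is reported.

**What I did**
- **Treadle:** I pressed the toe down until it met its stop. The force rose from 4.7 to 12.6 N with no further travel.
- **Slide:** I took the base by its sides near the heel, squared it up in front of the bar and slid it under with about 3–5 N of drag. I saw no sign of contact with the bar.
- **Rail:** I felt forward in half-millimetre steps to a firm stop at tool x = 0.6173 m. I pressed with 14.5 N in total, roughly 8–10 N more than the sliding took, then eased off, released and withdrew.

**Last checks**
- The last pictures show the pedal square, the treadle still toe-down and the toe edge at the rail with no gap I could see. The neighbouring pedals look unmoved.
- The robot is clear of everything and reads about 0 N.
- **Centring:** the two references differ slightly. The pedal is about 2–3 mm right of the small pedals' midpoint, but within about 1 mm of the bar's middle; both are inside the 10 mm allowed.
- **Vertical load:** early in the slide the grip carried most of the pedal's weight, under 1 mm of lift. I lowered it again before the treadle's higher part came under the bar.

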